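# Set and lock the pressure screw of a printing press

## Task

Set the little block-printing press: turn the top knob clockwise (seen from above) until its pointer lines up with the brass index clip on the dial. Then push the lock ring's ball-ended bar clockwise round until the ring bites on its spring washer and is firmly tight, about 16 N at the ball (the washer goes down some 3 mm), and stop there: don't wring it right down. Leave the pointer on the index and don't shift the mug, tape or ink jar.

Things in the scene. Friction and masses are not known exactly. Their poses are not given: they have to be found in the camera images.
- press: Grey steel table press, bolted down: base 220 (x) x 270 (y) mm, two columns at y = +-110 mm, cross beam along y with an upright screw at its middle. Origin: on the table under the screw axis; z up. On the beam an aluminium dial plate, 124 mm diameter, top 124 mm above the table. On the screw above the dial, coaxial: washer, lock ring, knob. Column caps reach 130 mm.
- knob_grip (a point): Centre of the setting knob, on the screw axis, 185.5 mm above the table: grip here. Black ribbed round knob, 40 mm diameter, 168 to 194 mm above the table, with a pointer nib on its upper rim (5 mm wide and high, out to 26 mm from the axis). Turns stiffly (0.12 N m) and stays where left. Starts 0.85 to 2.15 rad short of the index; turn clockwise from above, no stop on that way.
- pointer_tip (a point): Tip of the knob's pointer nib, 26 mm from the screw axis, 190.5 mm above the table. Its direction from the axis is the knob's setting.
- set_point (a point): Point in the air 26 mm from the screw axis, 190.5 mm above the table, in the direction of the brass index clip: the pointer tip is to come here. The clip (20 x 12 x 5 mm with a small nose towards the axis) is clamped on the dial's edge, 43 to 68 mm from the axis, and does not move during the run.
- bar_ball (a point): Centre of the steel ball (14 mm diameter) at the end of the lock ring's level radial bar (8 mm thick), 75 mm from the screw axis, 151 mm above the table. The ring, under the knob: 56 mm diameter, 137 to 164 mm above the table. It runs clockwise evenly (about 10 N at the ball) for 0.3 to 2.2 rad, unknown, then bites: about 12 N more per rad. Nothing blocks the bar's way; it stays where left.
- washer_top (a point): Centre of the top of the spring washer under the lock ring, on the screw axis, 132 to 135 mm above the table at the start (differs). Dark steel disc, 68 mm diameter, 3 mm thick. Once the ring bites it sinks about 6 mm per rad: 1.3 mm down is just tight, 3 mm right, 5.5 mm over-tight (spoilt). 3 mm takes about 16 N at the ball, give or take 2 N with friction; at rest the force eases.
- mug: White mug, 76 mm wide, 85 mm high; origin at the centre of its underside. Bystander.
- tape: Roll of tape lying flat, 100 mm outside diameter, 30 mm high; origin at the centre of its underside. Bystander.
- inkjar: Ink jar, 56 mm diameter, 70 mm high; origin at the centre of its underside. Bystander.

How it is judged (in metres and radians):
On the way, in this order (a step that is already met when the one before it is completed fails the run):
1. the knob's pointer is brought to the index clip (within 4 mm at the pointer's tip, about 9 degrees), before the lock ring is tightened (horizontal distance between pointer_tip and set_point below 0.004 m), for 0.3 s.
2. the lock ring is tightened: the spring washer is pressed down by more than 1.3 mm (distance of washer_top from where it was at the start of the episode above 0.0013 m), for 0.2 s.
At the end, for the whole second after the job is handed in: The pointer tip is within 4 mm (about 9 degrees) of the set point at the index clip; the lock ring is tight: the spring washer is held down by more than 1.3 mm and less than 5.5 mm from where it began (horizontal distance between pointer_tip and set_point below 0.004 m and distance of washer_top from where it was at the start of the episode above 0.0013 m and not (distance of washer_top from where it was at the start of the episode above 0.0055 m)); the robot touches nothing.
It fails at once if the ring is over-tightened: the spring washer pressed down by more than 5.5 mm (distance of washer_top from where it was at the start of the episode above 0.0055 m).
It fails at once if the mug is shifted by more than 25 mm or tipped (distance of mug from where it was at the start of the episode above 0.025 m or angle between mug's own z axis and vertical above 0.35 rad).
It fails at once if the tape roll is shifted by more than 25 mm or tipped (distance of tape from where it was at the start of the episode above 0.025 m or angle between tape's own z axis and vertical above 0.35 rad).
It fails at once if the ink jar is shifted by more than 25 mm or tipped (distance of inkjar from where it was at the start of the episode above 0.025 m or angle between inkjar's own z axis and vertical above 0.35 rad).
It also fails if it takes over 72 s, if anything falls off the work surface, if the arm or the gripper's body presses on something with over 40 N, if the wrist force passes 120 N, or if a joint passes its speed limit or range.

## Robot

A 6-joint arm with a two-finger parallel gripper is mounted at the origin on the work surface. World frame = base frame: x ahead of the robot, y to its left, z up, the work surface at z = 0. Lengths are in mm, angles in rad, forces in N, time in s.
With the tool pointing down it reaches from about 325 to 775 mm from the base axis. Payload 5.5 kg.
Tool frame: the origin (TCP) lies between the finger pads; the fingertips stand bot.tips_ahead ahead of it and the grasp point (between the pads) lies 2 mm behind it (bot.tips_ahead is the distance from the TCP to the fingertips, in mm); z points along the fingers, y is the line along which they close (so a half turn about z gives the same grasp; the last joint's range is limited). The gripper opens to 85 mm and grips with 20 to 120 N. Pads are 22 mm wide; open, the fingers measure 114 mm over their backs; the gripper's body (76 mm by 85 mm) begins 54 mm behind the grasp point. The pads swing forward as they close: fully open they stand 13 mm farther back than shut.
Start: joints at [-1.22, 0.091, 1.231, -0, 1.82, -0.057], TCP at [237.956, -550.812, 248.275] pointing down, gripper open.
Joint ranges: [-2.87, 2.87], [-0.86, 2.18], [0.17, 2.46], [-1.51, 4.65], [0.06, 2.69], [-2.65, 2.65]. Speed limits (rad/s): [2.57, 2.57, 3.01, 3.14, 3.14, 3.14].

## Interface

Orientations are given as [roll, pitch, yaw] about the fixed x, y, z axes, in that order (R = Rz(yaw) Ry(pitch) Rx(roll)).
In Python, from workcell import observe, vision, workorder, boxes_of, bot gives the robot as it stands. The module is installed in compiled form; this text tells all that it offers.
- The arm moves only by the tool step_arm, never from a script. Its argument "rows" is a list of rows, each a list of 7 numbers: the closure, from 0 (fully open) to 1 (shut), then the shift along the tool's x, y, z in cm, then the turn, a rotation vector about the tool's x, y, z in degrees. A call has exactly 8 rows; each row is the pose to reach, as a shift and turn from the pose commanded when the call began, along the tool's axes at that moment; what a row does not reach only later rows make up. A row lasts 1/8 s, in which the tool goes at most 62.5 mm and 10.7 degrees, less where a joint would pass 70% of its speed; a pose out of reach is approached as far as the arm can. A call with a gripper value outside its range is refused whole. The fingers move at their own pace and stop on an object; "squeeze" is the grip in N (left out, the last holds). Time passes only in rows, so rows that repeat a pose let the fingers close, or fill a call up. It gives the time, the measured TCP pose, the force, the opening and the grip force at its end, in the units of the state.
- observe(): the state, without advancing time (a new reading comes with each control period).
- vision.read_camera(name): name is "scene" or "top"; returns the picture (384x512x3 uint8, blue, green, red); there is no depth.
- vision.camera_model(name): a dict with "camera_matrix" (3x3 intrinsics, pixels), "distortion" ([k1, k2, p1, p2, k3] as OpenCV has them; the pictures are not rectified), "world_to_cam" (4x4, takes a point from world to camera coordinates). Camera axes: x right, y up, looking along -z (the intrinsics and any distortion apply to the point x, -y, -z); pixel columns grow to the right and rows downward; lengths in mm; the calibration is good to about 2 mm. A picture is of the moment at which its call begins. camera_model takes no time and is no camera call.
- workorder.job_done(): hands the job in; it is judged then, once.
Trained networks look in the newest picture that a camera, given by its name, has taken for a name from the list of things; names that differ only in an ending like _2 or _b are one class to them, and where a whole thing is asked for, a point or a joint stands for the part that bears it (a point fixed in the world has none). Each returns a list of dicts, best first, with "p" (0 to 1); they miss things now and then, are a little off and sometimes report something else, mostly with a low value. They report only what shows in the picture. A call takes as long as a camera call.
- boxes_of(query, camera): "pixel" ([row, column] in pixels, amid what is visible of it).
The state is a dict: "time_s": time; "qpos": joint angles; "qd": joint speeds; "tau": joint torques, N m; "tool_pos": TCP position; "tcp_rot": TCP orientation; "wrist_force": force on the tool from outside, world axes, zero at the start; "ft_torque": the same for the moment, N m; "grip_width": finger opening in mm; "grip_force": force on a finger pad.
Only numpy, scipy, OpenCV 4.12 (cv2) and the standard library are available. Lean on these libraries where they do the work, as an engineer would, in place of code of your own. Each camera call takes 0.05 s, during which the arm holds its last target. There are 200 camera calls.

## Working session

There is one attempt and no reset: what is moved stays moved. The work goes in short steps, Python scripts to look and compute and a tool call to move; the robot and the scene stay as the last step left them, time stands still between calls to the robot, and variables do not carry over. Pictures are saved under pics/ and viewed, at most 10 in all, crops included, and the job is handed in when it is done.

Besides the shell and the picture viewer there is one more tool, called after ">>>" by a JSON object that holds its "name" and its "arguments", one argument or row to a line. step_arm: Moves the arm, as the interface text tells. Its arguments: {"type":"object","properties":{"rows":{"type":"array","items":{"type":"array","items":{"type":"number"}}},"squeeze":{"type":"number"}},"required":["rows"]}

```bash
mkdir -p pics
cat > h.py <<'E'
import numpy as np, cv2
from workcell import observe, vision, workorder, boxes_of, bot
from scipy.spatial.transform import Rotation as R
def ray(cam,px):
    m=vision.camera_model(cam);K=np.array(m["camera_matrix"],float);d=np.array(m["distortion"],float);T=np.array(m["world_to_cam"],float)
    u=cv2.undistortPoints(np.array([[[px[1],px[0]]]],float),K,d)[0,0]
    v=np.array([u[0],-u[1],-1.]);return -T[:3,:3].T@T[:3,3], T[:3,:3].T@v
def atz(cam,px,z):
    o,v=ray(cam,px);return o+v*(z-o[2])/v[2]
def proj(cam,P):
    m=vision.camera_model(cam);K=np.array(m["camera_matrix"],float);d=np.array(m["distortion"],float);T=np.array(m["world_to_cam"],float)
    P=np.atleast_2d(P)@T[:3,:3].T+T[:3,3];P=P*[1,-1,-1]
    return cv2.projectPoints(P,np.zeros(3),np.zeros(3),K,d)[0][:,0]
E
python3 - <<'E'
from h import *
np.set_printoptions(precision=1,suppress=True)
Z=dict(press=100,knob_grip=185.5,pointer_tip=190.5,set_point=190.5,bar_ball=151,washer_top=134,mug=40,tape=15,inkjar=35)
for c in("top","scene"):
    cv2.imwrite(f"pics/{c}0.png",vision.read_camera(c))
    print(c,ray(c,(192,256)))
    for n,z in Z.items():
        for b in boxes_of(n,c)[:2]: print(c,n,np.array(b["pixel"]),round(b["p"],2),atz(c,b["pixel"],z))
s=observe();print(s["time_s"],s["tool_pos"],s["tcp_rot"],s["wrist_force"],bot.tips_ahead)
E
```

```text
top (array([ 458.3,   55.5, 1122.2]), array([ 0.1,  0. , -1. ]))
top press [203.2 242.7] 0.74 [571.4 110.7 100. ]
top press [206.1 237.5] 0.19 [564.9 122.9 100. ]
top knob_grip [193.5 244.7] 0.55 [582.6 101.4 185.5]
top pointer_tip [194.  243.9] 0.57 [580.9 102.9 190.5]
top set_point [182.6 262.8] 0.6 [604.4  62.3 190.5]
top bar_ball [204.9 235.8] 0.84 [562.3 123.2 151. ]
top washer_top [207.6 253.2] 0.7 [557.2  85.5 134. ]
top washer_top [261.9 338.4] 0.68 [ 432.  -100.6  134. ]
top mug [140.6 163.9] 0.74 [742.  311.8  40. ]
top tape [264.4 340.4] 0.62 [ 422.5 -124.1   15. ]
top inkjar [145.4 300.9] 0.77 [721.3 -34.5  35. ]
top inkjar [193.3 244.8] 0.34 [603.1 108.6  35. ]
scene (array([1383.8, -161.1,  957.7]), array([-0.7,  0.2, -0.7]))
scene press [218.1 275.2] 0.87 [646.8  83.  100. ]
scene press [268.6 232.4] 0.66 [766.2 -51.5 100. ]
scene knob_grip [174.3 276.4] 0.73 [584.9 102.1 185.5]
scene pointer_tip [174.9 273.2] 0.71 [590.1  92.4 190.5]
scene set_point [202.  261.3] 0.42 [669.6  41.  190.5]
scene bar_ball [186.3 275.2] 0.67 [590.1  98.5 151. ]
scene mug [245.3 376.9] 0.71 [748.3 317.7  40. ]
scene mug [218.2 275.7] 0.45 [596.  101.2  40. ]
scene tape [201.7 195.2] 0.79 [457.4 -89.2  15. ]
scene inkjar [269.5 232.8] 0.63 [722.2 -42.9  35. ]
1.0 [ 237.9 -550.8  248.3] [ 3.1 -0.   0.4] [-0.4  0.7  0.2] 17.0
```

View pics/top0.png

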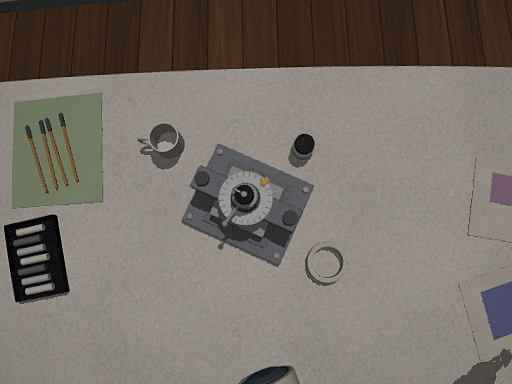

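View pics/scene0.png

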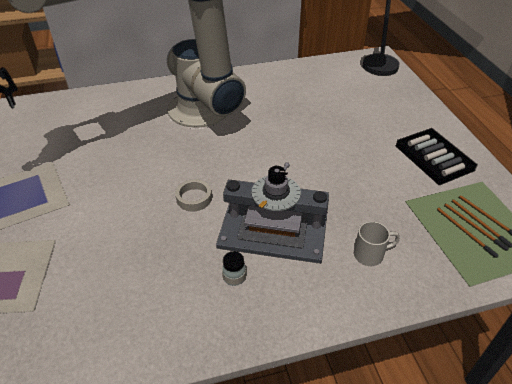

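The top view shows the press with the knob at about (row 194, col 244), the brass clip at (182, 264) and the bar pointing toward lower-left, possibly to (220, 238). In the scene view the ball shows behind the knob at (166, 287). I'll zoom in on both.

Run:
```python
from h import *
a=cv2.resize(cv2.imread("pics/top0.png")[160:235,210:285],(400,400),interpolation=cv2.INTER_CUBIC)
b=cv2.resize(cv2.imread("pics/scene0.png")[150:225,240:315],(400,400),interpolation=cv2.INTER_CUBIC)
cv2.imwrite("pics/z0.png",np.hstack([a,b]))
```

```text
(no output)
```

View pics/z0.png

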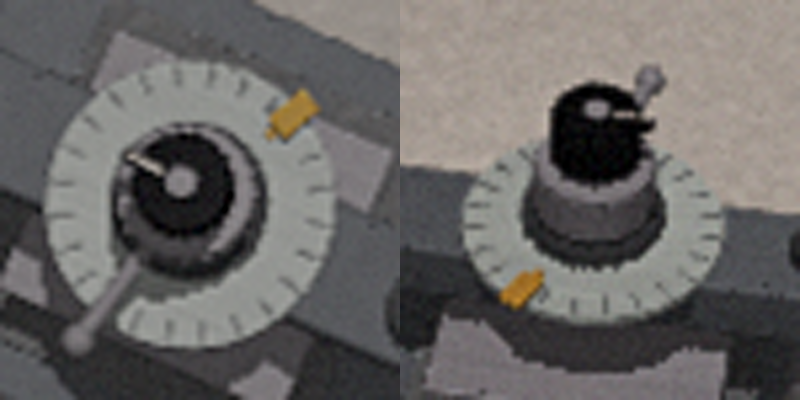

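The zoom shows the knob centre at top (row 193.9, col 243.9), with the pointer tip toward (189, 234). The clip is at (181.6, 264.9) and the ball at (223, 224.6).

Run:
```python
from h import *
from scipy.optimize import least_squares
np.set_printoptions(precision=2,suppress=True)
M={"top":dict(knob=(243.9,193.9),tip=(234,189.1),clip=(264.9,181.6),nose=(260.6,184.9),ball=(224.6,223.2),dial=(245.6,198.4)),
"scene":dict(knob=(276.9,170.25),tip=(286.9,173.4),clip=(262.9,204.),nose=(265.9,201.6),ball=(286.9,164.6))}
def pts(p):
    f=lambda r,t,z:np.array([p[0]+r*np.cos(t),p[1]+r*np.sin(t),z])
    return dict(knob=f(0,0,194),tip=f(26,p[2],192),clip=f(58,p[3],129),nose=f(46,p[3],128),ball=f(75,p[4],151),dial=f(0,0,124))
def res(p):
    P=pts(p);return np.concatenate([proj(c,P[n])[0]-M[c][n] for c in M for n in M[c]])
best=min((least_squares(res,[583,101,a,-.8,2.8],loss="soft_l1") for a in(0,1.5,3,-1.5)),key=lambda r:r.cost)
print(best.x,best.cost);print(res(best.x).reshape(-1,2))
for c in M:
    for n in ("tip","clip","nose","ball"):
        z=dict(tip=192,clip=129,nose=128,ball=151)[n];d=atz(c,M[c][n][::-1],z)[:2]-best.x[:2];print(c,n,np.hypot(*d),np.arctan2(d[1],d[0]))
s=observe();print(R.from_euler("xyz",s["tcp_rot"]).as_matrix(),s["tool_pos"])
```

```text
Traceback (most recent call last):
  File "h.py", line 11, in proj
    m=vision.camera_model(cam);K=np.array(m["camera_matrix"],float);d=np.array(m["distortion"],float);T=np.array(m["world_to_cam"],float)
ValueError: time passes only in moves, steps and waits
```

```bash
python3 - <<'E'
s=open('h.py').read()
s=s.replace("vision.camera_model(cam)","cm(cam)").replace("def ray","import functools\n@functools.lru_cache\ndef cm(c): return vision.camera_model(c)\ndef ray",1)
open('h.py','w').write(s)
E
cat > fit.py <<'E'
from h import *
from scipy.optimize import least_squares
np.set_printoptions(precision=2,suppress=True)
def pts(p):
    f=lambda r,t,z:np.array([p[0]+r*np.cos(t),p[1]+r*np.sin(t),z])
    return dict(knob=f(0,0,194),tip=f(26,p[2],192),clip=f(58,p[3],129),nose=f(46,p[3],128),ball=f(75,p[4],151),dial=f(0,0,124))
def fit(M):
    def res(p):
        P=pts(p);return np.concatenate([proj(c,P[n])[0]-M[c][n] for c in M for n in M[c]])
    b=min((least_squares(res,[583,101,a,-.8,2.8],loss="soft_l1") for a in(0,1.5,3,-1.5)),key=lambda r:r.cost)
    print(b.x,b.cost);print(res(b.x).reshape(-1,2))
    for c in M:
        for n in set(M[c])&{"tip","clip","nose","ball"}:
            d=atz(c,M[c][n][::-1],pts(b.x)[n][2])[:2]-b.x[:2];print(c,n,np.hypot(*d),np.arctan2(d[1],d[0]))
E
python3 - <<'E'
from fit import *
M={"top":dict(knob=(243.9,193.9),tip=(234,189.1),clip=(264.9,181.6),nose=(260.6,184.9),ball=(224.6,223.2),dial=(245.6,198.4)),
"scene":dict(knob=(276.9,170.25),tip=(286.9,173.4),clip=(262.9,204.),nose=(265.9,201.6),ball=(286.9,164.6))}
fit(M)
s=observe();print(R.from_euler("xyz",s["tcp_rot"]).as_matrix(),s["tool_pos"])
E
```

```text
[580.15 102.73   1.04  -0.86   2.47] 2.216461461415797
[[ 0.    0.25]
 [-0.7  -0.71]
 [-0.39 -0.73]
 [-0.01 -0.46]
 [-0.55  0.38]
 [-0.06 -0.28]
 [-0.73  0.1 ]
 [-0.22 -0.51]
 [-0.34 -0.51]
 [-0.62 -0.76]
 [-0.28  0.24]]
top ball 73.59945566067894 2.4718452159406077
top tip 23.94752408088462 1.0672451688588396
top nose 45.317506742881115 -0.8783729387990016
top clip 57.55205215826609 -0.8923957581624324
scene ball 76.15347961215508 2.461438067416833
scene tip 26.949063774739596 0.9811263577330217
scene nose 47.371041769694564 -0.80393484829873
scene clip 58.98406993428342 -0.8325135744906728
[[ 0.92  0.4   0.  ]
 [ 0.4  -0.92 -0.  ]
 [ 0.    0.   -1.  ]] [ 237.95 -550.81  248.29]
```

```bash
cat >> h.py <<'E'
def goto(x,y,z,yaw):
    s=observe();A=R.from_euler("xyz",s["tcp_rot"]);B=R.from_euler("xyz",[np.pi,0,yaw])
    print("t",s["time_s"],"shift cm",np.round(A.inv().apply(np.array([x,y,z])-s["tool_pos"])/10,2),"rot deg",np.round((A.inv()*B).as_rotvec(degrees=True),1))
E
python3 -c "
from h import *
goto(580,102.7,255,1.4)"
```

```text
t 1.0 shift cm [ 57.32 -46.43  -0.67] rot deg [  0.    0.  -56.9]
```

>>> {"name": "step_arm", "arguments": {
  "rows": [
    [0,4.8,-3.9,-0.7,0,0,-5],
    [0,9.6,-7.7,-0.7,0,0,-10],
    [0,14.3,-11.6,-0.7,0,0,-15],
    [0,19.1,-15.5,-0.7,0,0,-20],
    [0,23.9,-19.4,-0.7,0,0,-25],
    [0,28.7,-23.2,-0.7,0,0,-30],
    [0,33.4,-27.1,-0.7,0,0,-35],
    [0,38.2,-31,-0.7,0,0,-40]
  ],
  "squeeze": 60
}}

```text
time_s: 2.0
tool_pos: [466.3, -112.9, 255.6]
tcp_rot: [3.14, -0.0, 1.109]
wrist_force: [1.2, -0.4, 0.8]
grip_width: 85.6
grip_force: 0.0
```

```bash
python3 -c "
from h import *
goto(580.2,102.7,235,1.4);print(observe()['qpos'],bot.tips_ahead)"
```

```text
t 2.0 shift cm [24.37  0.59  2.07] rot deg [  0.1   0.  -16.7]
[-3.08354427e-01 -2.31723902e-01  1.52558830e+00 -9.41897668e-05
  1.84657815e+00  1.53768838e-01] 17.0
```

>>> {"name": "step_arm", "arguments": {
  "rows": [
    [0,5,0.1,0.5,0,0,-4],
    [0,10,0.2,1,0,0,-8],
    [0,15,0.4,1.5,0,0,-12],
    [0,20,0.5,2.1,0,0,-16.7],
    [0,24.4,0.6,2.1,0,0,-16.7],
    [0,24.4,0.6,2.1,0,0,-16.7],
    [0,24.4,0.6,2.1,0,0,-16.7],
    [0,24.4,0.6,2.1,0,0,-16.7]
  ]
}}

```text
time_s: 3.0
tool_pos: [580.2, 99.6, 234.7]
tcp_rot: [3.141, 0.0, 1.396]
wrist_force: [-0.1, 0.0, 0.6]
grip_width: 85.7
grip_force: 0.0
```

```bash
python3 -c "
from h import *
goto(580.2,102.7,187,1.4);print(observe()['qpos'],bot.tips_ahead)"
```

```text
t 3.0 shift cm [ 0.31 -0.06  4.77] rot deg [ 0.   0.  -0.2]
[ 1.12354574e-01  5.76731680e-02  1.28974310e+00 -2.89458477e-04
  1.79363716e+00  2.87062116e-01] 17.0
```

>>> {"name": "step_arm", "arguments": {
  "rows": [
    [0,0.3,0,1.5,0,0,0],
    [0,0.3,0,3,0,0,0],
    [0,0.3,0,4.3,0,0,0],
    [0,0.3,0,4.8,0,0,0],
    [0.3,0.3,0,4.8,0,0,0],
    [0.45,0.3,0,4.8,0,0,0],
    [0.6,0.3,0,4.8,0,0,0],
    [0.7,0.3,0,4.8,0,0,0]
  ],
  "squeeze": 50
}}

```text
time_s: 4.0
tool_pos: [582.2, 103.5, 187.7]
tcp_rot: [3.138, -0.001, 1.397]
wrist_force: [6.3, -0.5, 2.5]
grip_width: 38.7
grip_force: 52.1
```

```bash
python3 -c "
from h import *
cv2.imwrite('pics/s1.png',cv2.resize(vision.read_camera('scene')[130:230,220:330],(660,600),interpolation=cv2.INTER_CUBIC))
s=observe();print(s['wrist_force'],s['grip_width'],s['grip_force'],bot.tips_ahead)"
```

```text
[ 5.49678161 -0.66667984  3.35778172] 38.24683378095711 52.0850944519043 17.0
```

View pics/s1.png

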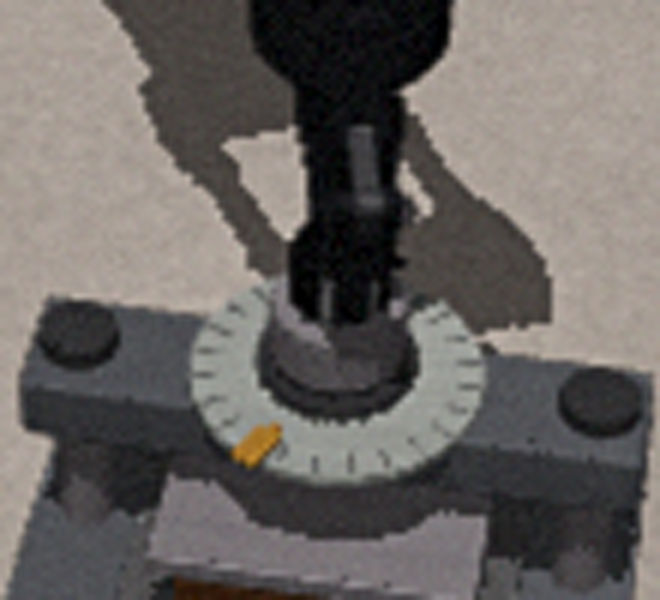

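The fingers hold the knob, and the clip is at about (440, 258) in the crop. Now I'll turn it.

>>> {"name": "step_arm", "arguments": {
  "rows": [
    [0.7,0,0.2,0,0,0,6],
    [0.7,0,0.2,0,0,0,15],
    [0.7,0,0.2,0,0,0,25],
    [0.7,0,0.2,0,0,0,35],
    [0.7,0,0.2,0,0,0,45],
    [0.7,0,0.2,0,0,0,55],
    [0.7,0,0.2,0,0,0,65],
    [0.7,0,0.2,0,0,0,75]
  ]
}}

```text
time_s: 5.05
tool_pos: [582.6, 103.2, 187.6]
tcp_rot: [3.141, -0.0, 0.083]
wrist_force: [-2.6, -1.1, 5.4]
grip_width: 38.5
grip_force: 52.4
```

>>> {"name": "step_arm", "arguments": {
  "rows": [
    [0.7,0,0,0,0,0,10],
    [0.7,0,0,0,0,0,20],
    [0.7,0,0,0,0,0,28],
    [0.7,0,0,0,0,0,32],
    [0.7,0,0,0,0,0,34],
    [0.7,0,0,0,0,0,34],
    [0.7,0,0,0,0,0,34],
    [0.7,0,0,0,0,0,34]
  ]
}}

```text
time_s: 6.05
tool_pos: [582.5, 103.0, 187.6]
tcp_rot: [3.141, -0.0, -0.505]
wrist_force: [-2.1, -1.1, 5.2]
grip_width: 38.6
grip_force: 52.4
```

>>> {"name": "step_arm", "arguments": {
  "rows": [
    [0.2,0,0,0,0,0,0],
    [0,0,0,0,0,0,0],
    [0,0,0,0,0,0,0],
    [0,0,0,-2,0,0,0],
    [0,0,0,-5,0,0,0],
    [0,10,0,-9,0,0,-10],
    [0,16,0,-9,0,0,-20],
    [0,18,0,-9,0,0,-30]
  ]
}}

```text
time_s: 7.05
tool_pos: [741.9, 15.4, 279.7]
tcp_rot: [3.141, -0.004, 0.025]
wrist_force: [1.4, 0.5, 1.5]
grip_width: 85.0
grip_force: 0.0
```

Run:
```python
from h import *
a=cv2.resize(vision.read_camera("top")[160:235,210:285],(400,400),interpolation=cv2.INTER_CUBIC)
b=cv2.resize(vision.read_camera("scene")[150:225,240:315],(400,400),interpolation=cv2.INTER_CUBIC)
cv2.imwrite("pics/z1.png",np.hstack([a,b]))
```

```text
(no output)
```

View pics/z1.png

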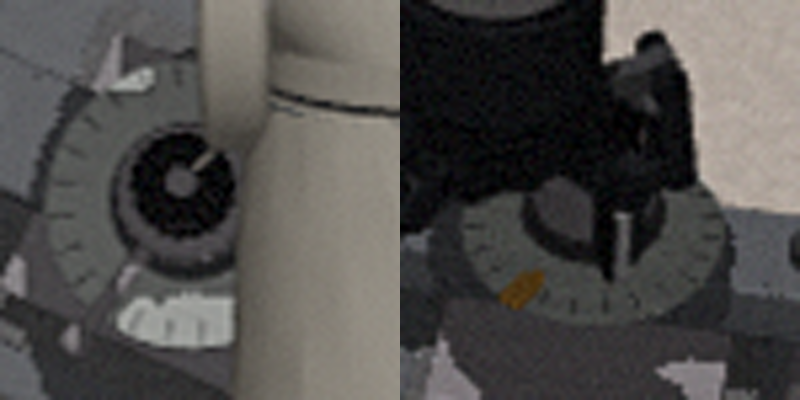

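The arm hides the clip, but the pointer at (155, 212) in the crop looks roughly right. I'll move to the ball side and look again.

```bash
python3 -c "
from h import *
goto(430,200,270,2.47)"
```

```text
t 7.15 shift cm [-31.16 -19.34   0.13] rot deg [  -0.4    0.2 -140.5]
```

>>> {"name": "step_arm", "arguments": {
  "rows": [
    [0,-4,-2.5,0,0,0,-10],
    [0,-8,-5,0,0,0,-20],
    [0,-12,-7.5,0,0,0,-30],
    [0,-16,-10,0,0,0,-40],
    [0,-20,-12.5,0,0,0,-50],
    [0,-24,-15,0,0,0,-60],
    [0,-28,-17.4,0,0,0,-70],
    [0,-31.2,-19.3,0,0,0,-80]
  ]
}}

```text
time_s: 8.15
tool_pos: [422.8, 204.2, 278.0]
tcp_rot: [3.139, -0.002, 1.42]
wrist_force: [-0.3, 0.5, -0.5]
grip_width: 85.3
grip_force: 0.0
```

>>> {"name": "step_arm", "arguments": {
  "rows": [
    [0.3,0,0,0,0,0,-10],
    [0.5,0,0,0,0,0,-20],
    [0.6,0,0,0,0,0,-30],
    [0.6,0,0,0,0,0,-40],
    [0.6,0,0,0,0,0,-50],
    [0.6,0,0,0,0,0,-60],
    [0.6,0,0,0,0,0,-60.5],
    [0.6,0,0,0,0,0,-60.5]
  ]
}}

```text
time_s: 9.15
tool_pos: [424.6, 203.4, 277.1]
tcp_rot: [3.141, 0.001, 2.467]
wrist_force: [-0.4, -0.0, 0.3]
grip_width: 34.1
grip_force: 0.0
```

Run:
```python
from h import *
a=cv2.resize(vision.read_camera("top")[160:235,210:285],(400,400),interpolation=cv2.INTER_CUBIC)
b=cv2.resize(vision.read_camera("scene")[150:225,240:315],(400,400),interpolation=cv2.INTER_CUBIC)
cv2.imwrite("pics/z2.png",np.hstack([a,b]))
s=observe();print(s["tool_pos"],s["tcp_rot"],s["grip_width"],s["wrist_force"],s["qpos"])
```

```text
[424.7615306  203.39143769 276.67710633] [3.14107297e+00 2.48933970e-04 2.46850864e+00] 34.391311878028766 [-0.73808808 -0.43294737 -0.74286216] [ 3.74285776e-01 -2.47716619e-01  1.50164044e+00  4.64643727e-05
  1.88709429e+00 -5.23412135e-01]
```

View pics/z2.png

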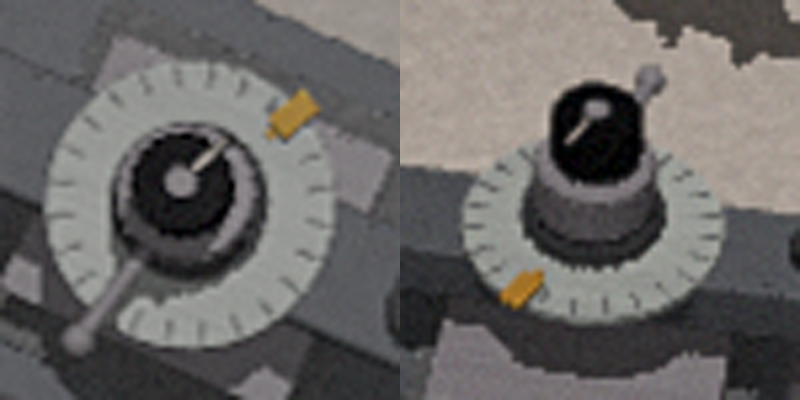

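The pointer tip is now at crop (row 138, col 230) in the top view, toward the clip at (115, 293), and in the scene view at (143, 568), also toward the clip.

Run:
```python
from fit import *
M={"top":dict(knob=(243.9,193.9),tip=(253.1,185.9),clip=(264.9,181.6),nose=(260.6,184.9),ball=(224.6,223.2),dial=(245.6,198.4)),
"scene":dict(knob=(276.9,170.25),tip=(271.5,176.8),clip=(262.9,204.),nose=(265.9,201.6),ball=(286.9,164.6))}
fit(M)
p=[582.5,103.]
goto(p[0]+75*np.cos(2.47),p[1]+75*np.sin(2.47),230,2.47)
```

```text
[580.38 103.18   5.45  -0.87  -3.81] 2.0187557398340124
[[-0.21  0.14]
 [-0.43 -0.11]
 [-0.42 -0.65]
 [-0.08 -0.42]
 [-0.58  0.42]
 [-0.26 -0.37]
 [-0.53  0.13]
 [-0.79  0.4 ]
 [-0.33 -0.57]
 [-0.57 -0.8 ]
 [-0.27  0.21]]
top clip 57.75694310177162 -0.900397020059798
top ball 73.5051388734511 2.4785869847159687
top nose 45.51642340559247 -0.8885875655739451
top tip 26.518963553434403 -0.8638738491140129
scene clip 59.16098617189812 -0.8405163413860345
scene ball 76.05394818407099 2.467940407155189
scene nose 47.534869380468436 -0.8139961463115724
scene tip 23.81308951627364 -0.7972170044064695
t 9.25 shift cm [-11.09   1.97   4.67] rot deg [ 0.   0.  -0.1]
```

>>> {"name": "step_arm", "arguments": {
  "rows": [
    [0.6,-3,0.5,1,0,0,0],
    [0.6,-6,1,2,0,0,0],
    [0.6,-9,1.6,3,0,0,0],
    [0.6,-11.1,2,4.7,0,0,0],
    [0.6,-11.1,2,7,0,0,0],
    [0.6,-11.1,2,9,0,0,0],
    [0.6,-11.1,2,11,0,0,0],
    [0.6,-11.1,2,11.6,0,0,0]
  ]
}}

```text
time_s: 10.25
tool_pos: [523.5, 150.1, 158.5]
tcp_rot: [-3.14, -0.002, 2.471]
wrist_force: [-0.5, 0.5, -0.5]
grip_width: 34.3
grip_force: 0.0
```

```bash
cat > st.py <<'E'
from h import *
s=observe();d=s["tool_pos"][:2]-np.array([582.5,103.]);t=np.arctan2(d[1],d[0]);f=s["wrist_force"]
u=np.array([d[0],d[1]])/np.hypot(*d)
print("t",s["time_s"],"r",np.hypot(*d),"phi",t,"yaw",s["tcp_rot"][2],"z",s["tool_pos"][2],"Ftan(resist)",-(f[0]*u[1]-f[1]*u[0]),"Frad",f[:2]@u,"fz",f[2],s["grip_width"],"q6",s["qpos"][5])
E
python3 st.py
```

```text
t 10.25 r 75.48393925110994 phi 2.4679614623374655 yaw 2.470818604268793 z 158.4706663135886 Ftan(resist) -0.04871535100435315 Frad 0.6791088461704443 fz -0.4979989539757673 34.28606867088951 q6 -0.6832947925051113
```

>>> {"name": "step_arm", "arguments": {
  "rows": [
    [0.6,-0.01,0.37,0,0,0,2.9],
    [0.6,-0.04,0.75,0,0,0,5.7],
    [0.6,-0.08,1.12,0,0,0,8.6],
    [0.6,-0.15,1.49,0,0,0,11.5],
    [0.6,-0.23,1.86,0,0,0,14.3],
    [0.6,-0.33,2.22,0,0,0,17.2],
    [0.6,-0.45,2.57,0,0,0,20.1],
    [0.6,-0.59,2.92,0,0,0,22.9]
  ]
}}

```text
time_s: 11.25
tool_pos: [545.9, 167.8, 160.7]
tcp_rot: [-3.137, 0.002, 2.068]
wrist_force: [-6.8, -6.9, 2.7]
grip_width: 34.1
grip_force: 4.6
```

```bash
python3 st.py
```

```text
t 11.25 r 74.42014624792374 phi 2.085454881140512 yaw 2.0684434750277667 z 160.73588381357533 Ftan(resist) 9.32307780384946 Frad -2.650237247303863 fz 2.669042562726982 34.057012372565474 q6 -0.25779514823204475
```

>>> {"name": "step_arm", "arguments": {
  "rows": [
    [0.6,-0.01,0.37,0,0,0,2.9],
    [0.6,-0.04,0.75,0,0,0,5.7],
    [0.6,-0.08,1.12,0,0,0,8.6],
    [0.6,-0.15,1.49,0,0,0,11.5],
    [0.6,-0.23,1.86,0,0,0,14.3],
    [0.6,-0.33,2.22,0,0,0,17.2],
    [0.6,-0.45,2.57,0,0,0,20.1],
    [0.6,-0.59,2.92,0,0,0,22.9]
  ]
}}

```text
time_s: 12.25
tool_pos: [574.0, 177.0, 160.7]
tcp_rot: [-3.137, 0.002, 1.669]
wrist_force: [-7.9, -4.4, 3.0]
grip_width: 34.2
grip_force: 4.4
```

```bash
python3 st.py
```

```text
t 12.25 r 74.48829504064075 phi 1.685249644700259 yaw 1.669262489854301 z 160.72719083187016 Ftan(resist) 8.385142278438451 Frad -3.4342298542077976 fz 2.979603160767771 34.19453404849779 q6 0.1447301747396267
```

>>> {"name": "step_arm", "arguments": {
  "rows": [
    [0.6,-0.01,0.37,0,0,0,2.9],
    [0.6,-0.04,0.75,0,0,0,5.7],
    [0.6,-0.08,1.12,0,0,0,8.6],
    [0.6,-0.15,1.49,0,0,0,11.5],
    [0.6,-0.23,1.86,0,0,0,14.3],
    [0.6,-0.33,2.22,0,0,0,17.2],
    [0.6,-0.45,2.57,0,0,0,20.1],
    [0.6,-0.59,2.92,0,0,0,22.9]
  ]
}}

```text
time_s: 13.25
tool_pos: [603.2, 174.8, 160.7]
tcp_rot: [-3.137, 0.003, 1.27]
wrist_force: [-10.4, -3.3, 2.9]
grip_width: 34.0
grip_force: 4.2
```

```bash
python3 st.py
```

```text
t 13.25 r 74.73257546343919 phi 1.289533208897194 yaw 1.270312650327421 z 160.66035861050906 Ftan(resist) 9.09430756565477 Frad -6.1128317669220085 fz 2.930891530818149 34.04245659818494 q6 0.5284391682623979
```

>>> {"name": "step_arm", "arguments": {
  "rows": [
    [0.6,-0.04,0.37,0,0,0,2.9],
    [0.6,-0.1,0.75,0,0,0,5.7],
    [0.6,-0.17,1.12,0,0,0,8.6],
    [0.6,-0.26,1.49,0,0,0,11.5],
    [0.6,-0.36,1.86,0,0,0,14.3],
    [0.6,-0.48,2.22,0,0,0,17.2],
    [0.6,-0.6,2.57,0,0,0,20.1],
    [0.6,-0.75,2.92,0,0,0,22.9]
  ]
}}

```text
time_s: 14.25
tool_pos: [628.9, 161.0, 160.7]
tcp_rot: [-3.137, 0.001, 0.872]
wrist_force: [-9.0, 4.1, 2.6]
grip_width: 34.1
grip_force: 4.5
```

```bash
cat >> st.py <<'E'
b=t+.13;print("at ball: cw angle moved",2.47-b,"Ft",-(f[0]*np.sin(b)-f[1]*np.cos(b)))
E
python3 st.py
```

```text
t 14.25 r 74.34187685767111 phi 0.8959432560337481 yaw 0.8723486216870182 z 160.68601608416196 Ftan(resist) 9.60877372863434 Frad -2.4152669628121806 fz 2.572019366278581 34.120765547346146 q6 0.8956119145469251
at ball: cw angle moved 1.444056743966252 Ft 9.840794936563402
```

>>> {"name": "step_arm", "arguments": {
  "rows": [
    [0.6,-0.01,0.28,0,0,0,2.1],
    [0.6,-0.02,0.56,0,0,0,4.3],
    [0.6,-0.05,0.84,0,0,0,6.4],
    [0.6,-0.08,1.12,0,0,0,8.6],
    [0.6,-0.13,1.4,0,0,0,10.7],
    [0.6,-0.19,1.67,0,0,0,12.9],
    [0.6,-0.26,1.94,0,0,0,15],
    [0.6,-0.34,2.22,0,0,0,17.2]
  ]
}}

```text
time_s: 15.25
tool_pos: [643.9, 144.8, 160.8]
tcp_rot: [-3.137, 0.001, 0.573]
wrist_force: [-7.5, 4.5, 1.1]
grip_width: 34.0
grip_force: 4.4
```

```bash
python3 st.py
```

```text
t 15.25 r 74.2923924430804 phi 0.5978762655718282 yaw 0.5731447272350061 z 160.76405601363027 Ftan(resist) 7.976134933989749 Frad -3.6817448242633795 fz 1.0854652472907649 34.015725498420764 q6 1.1659709984640925
at ball: cw angle moved 1.742123734428172 Ft 8.386111293309433
```

>>> {"name": "step_arm", "arguments": {
  "rows": [
    [0.6,-0.02,0.28,0,0,0,2.1],
    [0.6,-0.04,0.56,0,0,0,4.3],
    [0.6,-0.08,0.84,0,0,0,6.4],
    [0.6,-0.12,1.12,0,0,0,8.6],
    [0.6,-0.17,1.4,0,0,0,10.7],
    [0.6,-0.24,1.67,0,0,0,12.9],
    [0.6,-0.32,1.94,0,0,0,15],
    [0.6,-0.4,2.22,0,0,0,17.2]
  ]
}}

```text
time_s: 16.25
tool_pos: [653.0, 125.2, 160.8]
tcp_rot: [-3.136, 0.001, 0.274]
wrist_force: [-6.4, 10.7, 0.3]
grip_width: 34.2
grip_force: 5.3
```

```bash
python3 st.py
```

```text
t 16.25 r 73.96147600134755 phi 0.30504044778336153 yaw 0.2739116698347446 z 160.84401530434343 Ftan(resist) 12.143470752275105 Frad -2.9323210874643113 fz 0.3283574810007356 34.221993674433776 q6 1.4331593470843669
at ball: cw angle moved 2.034959552216639 Ft 12.421131785455131
```

>>> {"name": "step_arm", "arguments": {
  "rows": [
    [0.6,0,0.14,0,0,0,1.1],
    [0.6,-0.01,0.28,0,0,0,2.1],
    [0.6,-0.02,0.42,0,0,0,3.2],
    [0.6,-0.03,0.56,0,0,0,4.3],
    [0.6,-0.04,0.7,0,0,0,5.4],
    [0.6,-0.06,0.84,0,0,0,6.4],
    [0.6,-0.08,0.98,0,0,0,7.5],
    [0.6,-0.1,1.12,0,0,0,8.6]
  ]
}}

```text
time_s: 17.25
tool_pos: [655.2, 115.2, 160.9]
tcp_rot: [-3.135, 0.001, 0.125]
wrist_force: [-4.6, 12.0, 0.0]
grip_width: 34.4
grip_force: 6.4
```

```bash
python3 st.py
```

```text
t 17.25 r 73.72690675470685 phi 0.1656566879109729 yaw 0.12534132438127776 z 160.85135328597391 Ftan(resist) 12.592676131432228 Frad -2.60207195728856 fz 0.04879651547652947 34.35487868074033 q6 1.5657782899783625
at ball: cw angle moved 2.1743433120890274 Ft 12.823735159037804
```

>>> {"name": "step_arm", "arguments": {
  "rows": [
    [0.6,0,0.14,0,0,0,1.1],
    [0.6,-0.01,0.28,0,0,0,2.1],
    [0.6,-0.02,0.42,0,0,0,3.2],
    [0.6,-0.03,0.56,0,0,0,4.3],
    [0.6,-0.04,0.7,0,0,0,5.4],
    [0.6,-0.06,0.84,0,0,0,6.4],
    [0.6,-0.08,0.98,0,0,0,7.5],
    [0.6,-0.1,1.12,0,0,0,8.6]
  ]
}}

```text
time_s: 18.25
tool_pos: [656.0, 104.8, 160.9]
tcp_rot: [-3.133, 0.001, -0.024]
wrist_force: [-2.3, 14.0, -0.4]
grip_width: 34.0
grip_force: 7.5
```

```bash
python3 st.py
```

```text
t 18.25 r 73.50005810240657 phi 0.02516059032438579 yaw -0.02396093356474127 z 160.90610084217303 Ftan(resist) 14.055650065477202 Frad -1.9120920609852612 fz -0.3643683087220852 33.96396102120455 q6 1.698994816687583
at ball: cw angle moved 2.3148394096756144 Ft 14.184919411252707
```

>>> {"name": "step_arm", "arguments": {
  "rows": [
    [0.6,0,0.14,0,0,0,1.1],
    [0.6,-0.01,0.28,0,0,0,2.1],
    [0.6,-0.02,0.42,0,0,0,3.2],
    [0.6,-0.03,0.56,0,0,0,4.3],
    [0.6,-0.04,0.7,0,0,0,5.4],
    [0.6,-0.04,0.7,0,0,0,5.4],
    [0.6,-0.04,0.7,0,0,0,5.4],
    [0.6,-0.04,0.7,0,0,0,5.4]
  ]
}}

```text
time_s: 19.25
tool_pos: [655.8, 98.2, 161.0]
tcp_rot: [-3.133, 0.0, -0.117]
wrist_force: [-0.6, 14.6, 0.4]
grip_width: 34.2
grip_force: 7.8
```

```bash
python3 st.py
```

```text
t 19.25 r 73.41472090578084 phi -0.06517355627892675 yaw -0.11736178311835488 z 160.97152211803444 Ftan(resist) 14.4868414456304 Frad -1.5078535704721174 fz 0.40569846449363145 34.244731771510935 q6 1.782301032294726
at ball: cw angle moved 2.405173556278927 Ft 14.560069242579356
```

>>> {"name": "step_arm", "arguments": {
  "rows": [
    [0.6,0,-0.5,0,0,0,0],
    [0.6,0,-1,0,0,0,0],
    [0.6,0,-1,0,0,0,0],
    [0.6,0,-1,-2,0,0,0],
    [0.6,0,-1,-5,0,0,0],
    [0.6,0,-1,-9,0,0,0],
    [0.6,0,-5,-12,0,0,0],
    [0.6,0,-11,-12,0,0,0]
  ]
}}

```text
time_s: 20.25
tool_pos: [670.9, 200.4, 287.5]
tcp_rot: [-3.139, -0.009, -0.127]
wrist_force: [0.4, 0.2, 0.6]
grip_width: 34.5
grip_force: 0.0
```

>>> {"name": "step_arm", "arguments": {
  "rows": [
    [0.6,-5,-3,0,0,0,0],
    [0.6,-10,-6,0,0,0,0],
    [0.6,-15,-8,0,0,0,0],
    [0.6,-20,-8,0,0,0,0],
    [0.6,-24,-8,0,0,0,0],
    [0.6,-24,-8,0,0,0,0],
    [0.6,-24,-8,0,0,0,0],
    [0.6,-24,-8,0,0,0,0]
  ]
}}

```text
time_s: 21.25
tool_pos: [442.3, 309.9, 280.4]
tcp_rot: [3.141, -0.0, -0.124]
wrist_force: [0.5, -0.1, 0.1]
grip_width: 34.4
grip_force: 0.0
```

Run:
```python
from h import *
a=cv2.resize(vision.read_camera("top")[160:235,210:285],(400,400),interpolation=cv2.INTER_CUBIC)
b=cv2.resize(vision.read_camera("scene")[150:225,240:315],(400,400),interpolation=cv2.INTER_CUBIC)
cv2.imwrite("pics/z3.png",np.hstack([a,b]))
s=observe();print(s["tool_pos"],s["wrist_force"])
```

```text
[442.1129967 309.9466966 279.9816331] [-0.1589969   0.51895569  0.50129368]
```

View pics/z3.png

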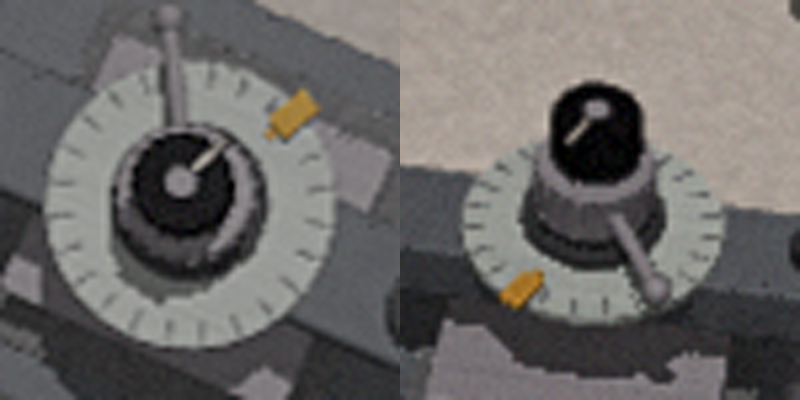

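The pointer is unchanged, with its tip at crop (138, 230) toward the clip. The bar has gone round to (15, 168), and the arm is clear.

```bash
python3 -c "
from h import *
print(workorder.job_done())"
```

```text
the job is handed in; nothing more can be done
None
```

I handed the job in, but no verdict came back: the pointer sits about 1 mm from the index in the camera images, and the ring was pushed to about 14.6 N at the ball. I put that at roughly 0.5 rad past the bite, or 3 mm of washer, judged from force and angle because the washer's drop wasn't measured directly. The arm is clear and went nowhere near the mug, tape or jar.

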